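Set the indicator boom and tip the rolls into the V-trough

ROBOT

A 6-joint arm with a two-finger parallel gripper is mounted at the origin on the work surface. World frame = base frame: x ahead of the robot, y to its left, z up, the work surface at z = 0. Lengths are in m, angles in rad, forces in N, time in s.
With the tool pointing down it reaches from about 0.35 to 0.975 m from the base axis. Payload 17.4 kg.
Tool frame: the origin (TCP) lies at the very end of the fingers, on their centre line; the grasp point (between the pads) lies 19 mm behind it; z points along the fingers, y is the line along which they close (so a half turn about z gives the same grasp; the last joint's range is limited). The gripper opens to 85 mm and grips with 20 to 120 N. Pads are 22 mm wide; open, the fingers measure 114 mm over their backs; the gripper's body (76 mm by 85 mm) begins 54 mm behind the grasp point. The pads swing forward as they close: fully open they stand 13 mm farther back than shut.
Start: joints at [-1.335, 0.116, 1.442, -0, 1.584, -0.038], TCP at [0.183, -0.65, 0.231] pointing down, gripper open.
Joint ranges: [-2.83, 2.83], [-0.83, 2.19], [0.07, 2.5], [-1.14, 4.28], [0.01, 3], [-2.97, 2.97]. Speed limits (rad/s): [1.89, 1.89, 2.22, 3.14, 3.14, 3.14].

INTERFACE

Orientations are given as [roll, pitch, yaw] about the fixed x, y, z axes, in that order (R = Rz(yaw) Ry(pitch) Rx(roll)).
In Python, from bench import sense, cams, workorder gives the robot as it stands. The module is installed in compiled form; this text tells all that it offers.
- The arm moves only by the tool arm_command, never from a script. Its argument "increments" is a list of rows, each a list of 5 numbers: the shift along the tool's x, y, z scaled (see below), then the turn about the tool's z scaled (see below), then the opening, from -1 (shut) to 1 (fully open). In form: [[tx, ty, tz, turn, claw], ...]. A call has 1 to 10 rows; each row is the pose to reach, as a shift and turn from the pose commanded when the call began, along the tool's axes at that moment, turning the shorter way round; what a row does not reach only later rows make up. The controller multiplies each number of a shift by 0.3 m and each number of a turn by pi rad. A row lasts 1/8 s, in which the tool goes at most 62.5 mm and 10.7 degrees, less where a joint would pass 70% of its speed; a pose out of reach is approached as far as the arm can. A call with a number of a shift or a turn outside -1 to 1 is refused whole. A call with a gripper value outside its range is refused whole. The fingers move at their own pace and stop on an object; the grip force is fixed at half the most. Time passes only in rows, so rows that repeat a pose let the fingers close. It gives the time, the measured TCP pose, the force, the opening and the grip force at its end, in the units of the state.
- sense(): the state, without advancing time (a new reading comes with each control period).
- cams.capture(name): name is "scene" or "top" or "wrist"; returns a dict with "img" (480x640x3 uint8, red, green, blue), "z_map" (480x640 float32, m along the optical axis (not along the pixel's ray), 0 where there is no reading), "mtx" (3x3 intrinsics, pixels), "k1" (the pictures are not rectified: a ray, as slopes to the right and down, at radius r is drawn at 1 + k1 r^2 times it, then the intrinsics apply), "cam_to_world" (4x4, takes a point from camera to world coordinates). Camera axes: x right, y up, looking along -z (the intrinsics and any distortion apply to the point x, -y, -z); pixel columns grow to the right and rows downward; lengths in m; the calibration is good to about 2 mm. A picture is of the moment at which its call begins.
- workorder.hand_in(): hands the job in; it is judged then, once.
The state is a dict: "time": time; "joints": joint angles; "qvel": joint speeds; "effort": joint torques, N m; "tcp_pos": TCP position; "tool_rot": TCP orientation; "ft_force": force on the tool from outside, world axes, zero at the start; "torque": the same for the moment, N m; "width": finger opening in m; "grasp_force": force on a finger pad.
Only numpy, scipy, OpenCV 4.12 (cv2) and the standard library are available. Lean on these libraries where they do the work, as an engineer would, in place of code of your own. Each camera call takes 0.05 s, during which the arm holds its last target. There are 200 camera calls.

TASK

First swing the indicator boom away from over the roll stand until it lines up with the small index tab on its quadrant. Then push the tray's ball lever over so that the three steel rolls tip into the V-trough and lie in line along its fold, and bring the lever back until the tray is fully home. Leave the boom at its tab, do not shift the tab, and leave everything else on the plate where it is.

Things in the scene. Friction and masses are not known exactly. Their poses are not given: they have to be found in the camera images.
- stand: roll stand, fixed but found in other places and headings: dark base plate 200 x 300 mm with the V-trough and, on the robot's side of it, the tipping tray. Origin on the table under the middle of the trough; y along the trough, x from the tray across the trough, away from the robot
- fold_mid (a point): middle of the inside fold line of the V-trough, 30 mm above the table; axes as the stand. Bare steel angle, open upward, its level fold 226 mm long, an aluminium cheek at each end (tops 86 mm above the table). The tray-side leg rises 35 mm above the fold, the far leg 65 mm. A roll lying in the fold has its centre 17 mm above this point
- tray (a joint): tilt of the tray, rad: 0 = home on its stop (floor leaning back 5 degrees, so the rolls stay in), growing as it tips towards the trough, end stop 0.95; rolls leave from about 0.15, all out by 0.6. Pushing the ball lever to +x of the stand tips it. Friction 0.15 N m holds it where it is left; at the ball some 6 N tips it loaded, 2 N brings it back
- tray_mid (a point): middle of the tray's floor: aluminium tray 66 x 200 mm, walls 32 mm, open towards the trough, hinged along that edge, one piece with the ball lever. All of it is below 105 mm above the table when home, below 150 mm when tipped
- lever_ball (a point): centre of the black ball, 28 mm diameter, on top of the tray's 12 mm steel lever; about 191 mm above the table at home. It circles the hinge at 120 mm; at home the lever leans 0.15 rad back, away from the trough, so it is upright at tray = 0.15
- lever_hinge (a point): point on the tray's hinge line under the lever, 72 mm above the table; the hinge line runs along the y of fold_mid. The lever stands 140 mm to the +y side of the middle of the stand, beyond the end cheek
- boom_hinge (a point): vertical hinge of the indicator boom, on top of its post (base 110 mm diameter), 134 mm above the table, at bar mid-height. Fixed, but found in other places and headings
- boom (a joint): angle of the indicator boom, rad, growing clockwise seen from above, range -0.2 to 2.1; at the start the boom reaches over the stand. Friction of 0.15 N m holds it where it is left (about 1 N at the grip moves it). Aluminium bar 14 x 14 mm, 165 mm long from its hinge, 127 to 141 mm above the table
- boom_dial (a point): centre of the round dial gauge on the bar, 42 mm diameter, 105 mm from the hinge, on the boom's anticlockwise side, reaching 20 mm out from the bar's middle, 113 to 155 mm above the table
- boom_grip (a point): middle of the upright black round grip at the end of the boom, 18 mm diameter, 55 mm tall (141 to 196 mm above the table), 150 mm from the hinge; its x axis is the boom's direction, outward
- tab (a joint): angle of the index tab on the same scale as joint boom: the boom lines up with the tab when the two values are equal. It is clamped fast
- tab_tip (a point): top of the index tab, a small brass upright 8 x 10 mm on a 12 mm wide brass strip sticking out of the pale quadrant disc under the boom, 80 mm from the boom's hinge and 118 mm above the table, so the boom passes 9 mm above it; its x axis points outward from the hinge
- roll0: centre of ground steel roll 0 of three alike (24 mm diameter, 60 mm long, 0.21 kg, its axis is its own y), end to end in the tray at the start
- roll1: centre of ground steel roll 1 of three alike (24 mm diameter, 60 mm long, 0.21 kg, its axis is its own y), end to end in the tray at the start
- roll2: centre of ground steel roll 2 of three alike (24 mm diameter, 60 mm long, 0.21 kg, its axis is its own y), end to end in the tray at the start
- flange: bystander: turned aluminium part, a 45 mm high ring of 84 mm diameter on a flange 121 mm across; origin under its centre
- bottle: bystander: white plastic bottle of cleaner, 64 mm diameter, 170 mm high; origin under its centre
- mouse: bystander: black computer mouse 100 x 58 x 33 mm; origin under its centre
- case: bystander: closed wooden case 90 x 140 x 45 mm; origin under its centre
- micrometer: bystander: outside micrometer lying flat, about 70 x 140 x 18 mm; origin under the open side of its frame
- vblock: bystander: small dark steel V-block 70 x 50 x 48 mm; origin under its centre
- brush: bystander: bench brush 170 mm long lying flat along its own x; origin under its middle
Not all that is in view belongs to the job. Leave any green or orange look-alike of the roll0 alone. Leave any green look-alike of the roll1 alone.

How it is judged:
On the way, in this order (a step that is already met when the one before it is completed fails the run):
1. the indicator boom is lined up with the index tab, before the tray is tipped (angle between the x axis of boom_grip and the x axis of tab_tip, either way round below 0.06 rad and velocity of joint boom between -0.05 and 0.05 rad/s and value of joint tray below 0.12 rad), for 0.3 s.
2. the tray is tipped over by its lever and the three rolls lie in line in the fold (value of joint tray above 0.4 rad and x of roll0 in the frame of fold_mid between -0.006 and 0.006 m and z of roll0 in the frame of fold_mid between 0.011 and 0.023 m and angle between the y axis of each of roll0, roll1, roll2 and the y axis of fold_mid, either way round below 0.08 rad and x of roll1 in the frame of fold_mid between -0.006 and 0.006 m and z of roll1 in the frame of fold_mid between 0.011 and 0.023 m and x of roll2 in the frame of fold_mid between -0.006 and 0.006 m and z of roll2 in the frame of fold_mid between 0.011 and 0.023 m), for 0.2 s.
At the end, for the whole second after the job is handed in: the boom is within 0.06 rad (3.4 degrees) of the tab, the tray is home (within 0.06 rad), and all three rolls lie still in the fold: centres within 6 mm of the fold sideways and in height, axes within 0.08 rad of it (angle between the x axis of boom_grip and the x axis of tab_tip, either way round below 0.06 rad and value of joint tray below 0.06 rad and x of roll0 in the frame of fold_mid between -0.006 and 0.006 m and z of roll0 in the frame of fold_mid between 0.011 and 0.023 m and angle between the y axis of each of roll0, roll1, roll2 and the y axis of fold_mid, either way round below 0.08 rad and x of roll1 in the frame of fold_mid between -0.006 and 0.006 m and z of roll1 in the frame of fold_mid between 0.011 and 0.023 m and x of roll2 in the frame of fold_mid between -0.006 and 0.006 m and z of roll2 in the frame of fold_mid between 0.011 and 0.023 m and linear speed of each of roll0, roll1, roll2 below 0.02 m/s); the robot touches nothing.
It fails at once if a bystander is shifted by more than 20 mm (distance of any of flange, bottle, mouse, case, micrometer, vblock, brush from where it was at the start of the episode above 0.02 m).
It fails at once if the index tab is shifted (distance of tab_tip from where it was at the start of the episode above 0.006 m).
It also fails if it takes over 64 s, if anything falls off the work surface, if the arm or the gripper's body presses on something with over 40 N, if the wrist force passes 120 N, or if a joint passes its speed limit or range.

## Working session

There is one attempt and no reset: what is moved stays moved. The work goes in short steps, Python scripts to look and compute and a tool call to move; the robot and the scene stay as the last step left them, time stands still between calls to the robot, and variables do not carry over. Pictures are saved under pics/ and viewed, at most 10 in all, crops included, and the job is handed in when it is done.

Besides the shell and the picture viewer there is one more tool, called in YAML: its name, and indented under it one key for each argument. arm_command: Moves the arm, as the interface text tells. Shifts and turns lie within -1 to 1; 1 stands for 0.3 m of shift or pi rad of turn. Its arguments: {"type":"object","properties":{"increments":{"type":"array"}},"required":["increments"]}

```bash
mkdir -p pics
cat > h.py <<'E'
import numpy as np, cv2
from bench import sense, cams, workorder
def cap(n,f=None):
    c=cams.capture(n)
    if f: cv2.imwrite('pics/'+f,c['img'][:,:,::-1])
    np.savez('pics/'+(f or n)+'.npz',**{k:c[k] for k in('img','z_map','mtx','k1','cam_to_world')})
    return c
def ray(c,u,v):
    K=np.array(c['mtx']);d=np.array([float(c['k1']),0,0,0,0])
    p=cv2.undistortPoints(np.array([[[u,v]]],float),K,d)[0,0]
    T=np.array(c['cam_to_world']);return T[:3,3],T[:3,:3]@np.array([p[0],-p[1],-1])
def onz(c,u,v,z):
    o,d=ray(c,u,v);return o+d*(z-o[2])/d[2]
def dep(c,u,v):
    o,d=ray(c,u,v);return o+d*float(c['z_map'][int(round(v)),int(round(u))])
def proj(c,P):
    T=np.array(c['cam_to_world']);q=T[:3,:3].T@(np.array(P)-T[:3,3]);x,y=q[0]/-q[2],-q[1]/-q[2]
    s=1+float(c['k1'])*(x*x+y*y);K=np.array(c['mtx']);return K[0,0]*x*s+K[0,2],K[1,1]*y*s+K[1,2]
E
python3 - <<'E'
from h import *
for n in('top','scene'):
    c=cap(n,n+'.png');print(n,c['mtx'].tolist(),c['k1'],np.round(c['cam_to_world'],3).tolist())
print(sense())
E
```

```text
top [[492.1335513112917, 0.0, 313.22716512674197], [0.0, 492.1335513112917, 242.46927864853328], [0.0, 0.0, 1.0]] -0.09894565511357678 [[-0.001, 0.995, -0.096, 0.367], [-1.0, -0.002, -0.01, 0.041], [-0.011, 0.096, 0.995, 1.079], [0.0, 0.0, 0.0, 1.0]]
scene [[528.6458175351255, 0.0, 318.6508636365458], [0.0, 528.6458175351255, 239.94324353204206], [0.0, 0.0, 1.0]] 6.925076320750741e-05 [[-0.766, -0.547, 0.337, 0.784], [0.643, -0.662, 0.386, 0.444], [0.012, 0.512, 0.859, 1.0], [0.0, 0.0, 0.0, 1.0]]
{'time': 0.1, 'joints': array([-1.33481969e+00,  1.16438648e-01,  1.44220018e+00,  6.27918431e-06,
        1.58397822e+00, -3.77812439e-02]), 'qvel': array([ 0.00099314, -0.00189161, -0.00336177,  0.00090289, -0.00089756,
        0.00060834]), 'effort': array([ 1.18602784e-03, -7.33667707e+01, -6.33789825e+01,  3.84020359e-05,
        5.25360840e-03, -8.40332689e-06]), 'tcp_pos': array([ 0.18245385, -0.64970213,  0.2306345 ]), 'tool_rot': array([-3.14056923e+00, -4.49680030e-05,  2.73757938e-01]), 'ft_force': array([-0.08965108,  0.23495651, -1.01535124]), 'torque': array([0.00542165, 0.07741107, 0.01199931]), 'grasp_force': 0.0, 'width': 0.08535992513020535}
```

View pics/top.png

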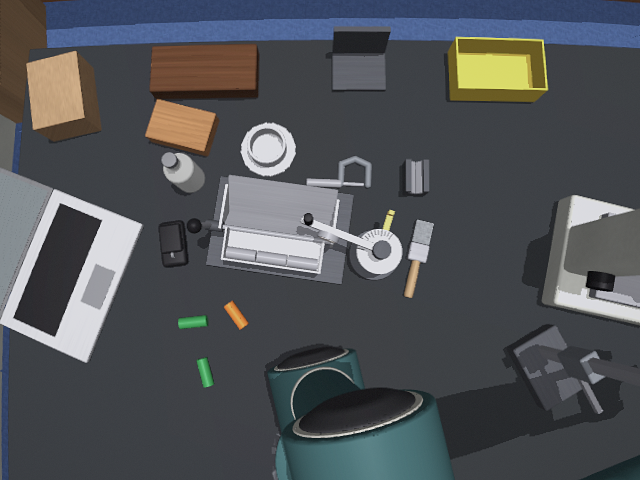

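View pics/scene.png

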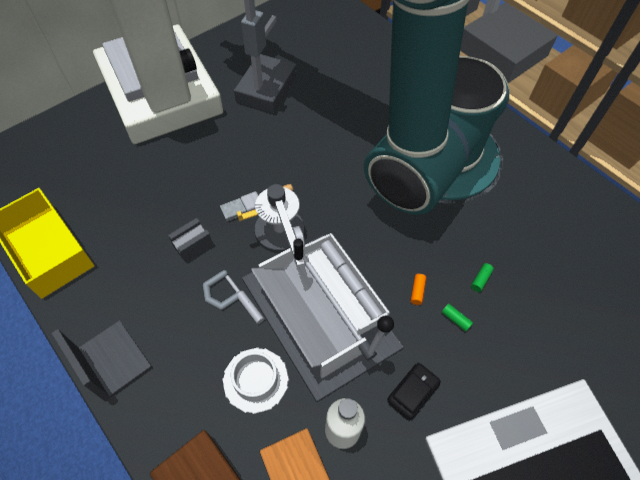

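Top view: the boom hinge is at (381,250), the grip at (308,218), the yellow tab strip ends at (390,213), the lever ball is at (194,226), and the grey rolls are in the tray at about (240–300,257). The green and orange rolls at (192,322), (205,372) and (235,315) are look-alikes lying on the table. In the scene view the ball is at (386,324), the grip at (298,250) and the hinge at (277,192).

Run:
```python
from h import *
T=dict(np.load('pics/top.png.npz'));S=dict(np.load('pics/scene.png.npz'))
def tri(a,b):
    (o1,d1),(o2,d2)=ray(T,*a),ray(S,*b)
    t=np.linalg.lstsq(np.c_[d1,-d2],o2-o1,rcond=None)[0];p,q=o1+d1*t[0],o2+d2*t[1];return np.round((p+q)/2,4),round(np.linalg.norm(p-q),4)
print('ball',onz(T,194,226,.191),onz(S,386,324,.191),tri((194,226),(386,324)))
print('grip top',onz(T,307.5,217,.196),onz(S,298.5,241,.196))
print('hinge ',tri((381,250),(277,192)),dep(T,381,250),dep(S,277,192))
hs=cv2.cvtColor(T['img'],cv2.COLOR_RGB2HSV);m=cv2.inRange(hs,(20,100,80),(35,255,255));m[:180]=0
hs2=cv2.cvtColor(S['img'],cv2.COLOR_RGB2HSV);m2=cv2.inRange(hs2,(17,100,80),(35,255,255));m2[:,:200]=0
for mm,c,n in((m,T,'t'),(m2,S,'s')):
    v,u=np.nonzero(mm);print(n,u.min(),u.max(),v.min(),v.max(),len(u))
    x0,x1,y0,y1=(230,420,170,290) if n=='t' else (210,320,170,280)
    cv2.imwrite(f'pics/z{n}.png',cv2.resize(c['img'][y0:y1,x0:x1,::-1],None,fx=4 if n=='t' else 5,fy=4 if n=='t' else 5,interpolation=cv2.INTER_CUBIC))
# stand base corners
for uv in((218,176),(353,196),(342,284),(207,265)):print(onz(T,*uv,.01))
```

```text
ball [0.48380729 0.26882385 0.191     ] [0.48378636 0.27309578 0.191     ] (array([0.4833, 0.2711, 0.1867]), np.float64(0.0031))
grip top [0.49888634 0.06051256 0.196     ] [0.49667574 0.06202616 0.196     ]
hinge  (array([ 0.4418, -0.0773,  0.1472]), np.float64(0.0022)) [ 0.44220138 -0.07743037  0.15180719] [ 0.44403496 -0.07197742  0.15440441]
t 232 394 210 317 31
s 237 639 0 299 4850
[0.61967782 0.26407488 0.01      ]
[ 0.5731299  -0.03562054  0.01      ]
[ 0.38001598 -0.01005996  0.01      ]
[0.42146489 0.28455386 0.01      ]
```

View pics/zt.png

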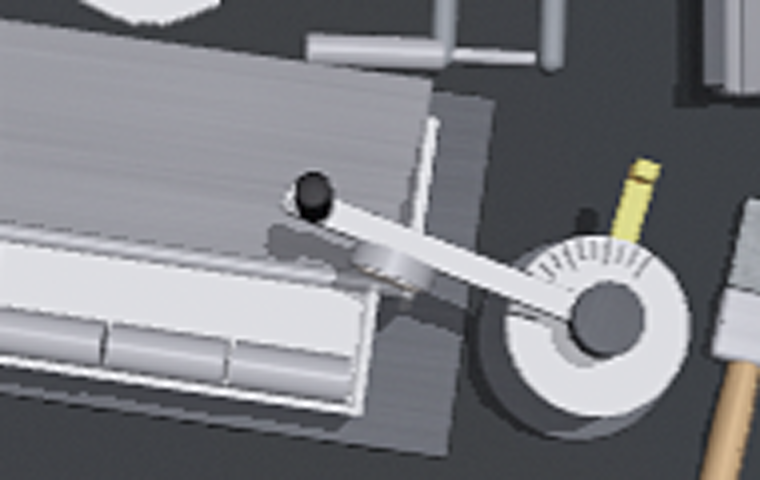

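View pics/zs.png

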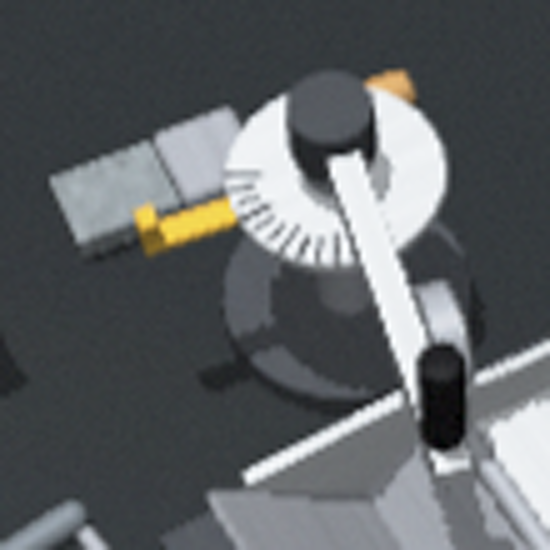

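The crops show the boom with its black grip at crop (313,193), the dial on its lower side, the hinge cap at (608,318), and the brass tab upright at (647,165). The scene crop has the tab at (148,214) and the cap top at (331,108).

Run:
```python
from h import *
T=dict(np.load('pics/top.png.npz'));S=dict(np.load('pics/scene.png.npz'))
h=np.array([.4425,-.0755])
for c,n,tab,grip,cap_ in((T,'t',(391.8,211.0),(308.5,216.3),(382,249.5)),(S,'s',(239.6,212.0),(298.3,240.5),(276.2,191.6))):
    a=onz(c,*tab,.118)[:2];g=onz(c,*grip,.196)[:2];H=onz(c,*cap_,.155)[:2]
    print(n,'tab',a,'grip',g,'H',H,'|tab|',np.linalg.norm(a-H),'|g|',np.linalg.norm(g-H),'ang tab',np.arctan2(*(a-H)[::-1]),'grip',np.arctan2(*(g-H)[::-1]))
for P in([.49,.06,.2],[.48,.27,.19]):
  print(proj(T,P))
s=sense();print(s['tcp_pos'],s['tool_rot'])
```

```text
t tab [ 0.52216675 -0.1043104 ] grip [0.5001624  0.05870058] H [ 0.44288357 -0.07892376] |tab| 0.08324844697204302 |g| 0.1490681759533721 ang tab -0.3098862547679046 grip 1.1764055467515206
s tab [ 0.51729648 -0.10274655] grip [0.49630244 0.06099968] H [ 0.44489475 -0.07338034] |tab| 0.07813056309132775 |g| 0.1438775184093736 ang tab -0.3853254892124119 grip 1.20541893499658
(np.float64(307.7351339953497), np.float64(221.55463311613184))
(np.float64(193.45562517021742), np.float64(228.1313313434143))
[ 0.18245385 -0.64970213  0.2306345 ] [-3.14056923e+00 -4.49680030e-05  2.73757938e-01]
```

Run:
```python
from h import *
for f in('top','scene'):
    C=dict(np.load(f'pics/{f}.png.npz'));P=[]
    for v in range(0,480,6):
        for u in range(0,640,6):
            if C['z_map'][v,u]>0:
                p=dep(C,u,v)
                if p[2]>.12 and -.9<p[1]<.4 and -.3<p[0]<.8: P.append(p)
    P=np.array(P);g={}
    for p in P:
        k=(round(p[0]/.06)*.06,round(p[1]/.06)*.06);g[k]=max(g.get(k,0),p[2])
    print(f,[(round(a,2),round(b,2),round(z,2)) for (a,b),z in sorted(g.items()) if not(abs(b)<.2 and a<.35)])
```

```text
top [(0.12, -0.48, np.float64(0.17)), (0.18, -0.48, np.float64(0.18)), (0.18, -0.42, np.float64(0.22)), (0.18, -0.36, np.float64(0.51)), (0.18, -0.3, np.float64(0.56)), (0.18, -0.24, np.float64(0.53)), (0.24, -0.42, np.float64(0.38)), (0.36, -0.54, np.float64(0.18)), (0.36, -0.48, np.float64(0.18)), (0.42, -0.48, np.float64(0.32)), (0.42, -0.12, np.float64(0.15)), (0.42, -0.06, np.float64(0.15)), (0.48, -0.48, np.float64(0.32)), (0.48, -0.06, np.float64(0.15)), (0.48, 0.0, np.float64(0.16)), (0.48, 0.06, np.float64(0.2)), (0.48, 0.24, np.float64(0.2)), (0.6, 0.3, np.float64(0.17)), (0.6, 0.36, np.float64(0.17))]
scene [(0.12, -0.48, np.float64(0.17)), (0.18, -0.48, np.float64(0.17)), (0.18, -0.42, np.float64(0.2)), (0.24, -0.42, np.float64(0.29)), (0.36, -0.48, np.float64(0.18)), (0.42, -0.48, np.float64(0.36)), (0.42, -0.12, np.float64(0.15)), (0.42, -0.06, np.float64(0.16)), (0.48, -0.54, np.float64(0.32)), (0.48, -0.48, np.float64(0.37)), (0.48, -0.06, np.float64(0.15)), (0.48, 0.0, np.float64(0.16)), (0.48, 0.06, np.float64(0.2)), (0.48, 0.24, np.float64(0.2)), (0.48, 0.3, np.float64(0.2)), (0.6, 0.3, np.float64(0.17)), (0.6, 0.36, np.float64(0.17)), (0.66, 0.3, np.float64(0.13)), (0.66, 0.36, np.float64(0.12))]
```

Run:
```python
from h import *
T=dict(np.load('pics/top.png.npz'));S=dict(np.load('pics/scene.png.npz'))
a=cv2.resize(T['img'][310:480,440:640],None,fx=2,fy=2);b=cv2.resize(S['img'][0:170,180:380],None,fx=2,fy=2)
w=cap('wrist');c=cv2.resize(w['img'],(400,300))
im=np.zeros((340+300,800,3),np.uint8);im[:340,:400]=a;im[:340,400:]=b;im[340:,:400]=c
cv2.imwrite('pics/o.png',im[:600,:,::-1])
for uv in((560,350),(545,365),(570,360),(590,350),(595,385),(600,362),(610,365),(620,365),(630,362),(636,358),(638,365),(630,475)):print(uv,dep(T,*uv).round(2))
for uv in((250,5),(255,30),(258,60),(262,85),(275,30),(400,20),(440,100),(480,100),(400,170)):print('s',uv,dep(S,*uv).round(2))
```

```text
(560, 350) [ 0.25 -0.43  0.13]
(545, 365) [ 0.21 -0.44  0.04]
(570, 360) [ 0.24 -0.41  0.21]
(590, 350) [ 0.26 -0.44  0.23]
(595, 385) [ 0.15 -0.57 -0.  ]
(600, 362) [ 0.24 -0.42  0.28]
(610, 365) [ 0.24 -0.42  0.31]
(620, 365) [ 0.25 -0.43  0.33]
(630, 362) [ 0.2  -0.66 -0.  ]
(636, 358) [ 0.21 -0.67  0.  ]
(638, 365) [ 0.19 -0.68 -0.  ]
(630, 475) [ 0.17 -0.29  0.56]
s (250, 5) [ 0.24 -0.42  0.28]
s (255, 30) [ 0.24 -0.41  0.23]
s (258, 60) [ 0.23 -0.43  0.13]
s (262, 85) [ 0.23 -0.43  0.05]
s (275, 30) [ 0.03 -0.63 -0.  ]
s (400, 20) [ 0.24 -0.    0.49]
s (440, 100) [0.19 0.07 0.35]
s (480, 100) [0.03 0.06 0.24]
s (400, 170) [0.24 0.06 0.19]
```

View pics/o.png

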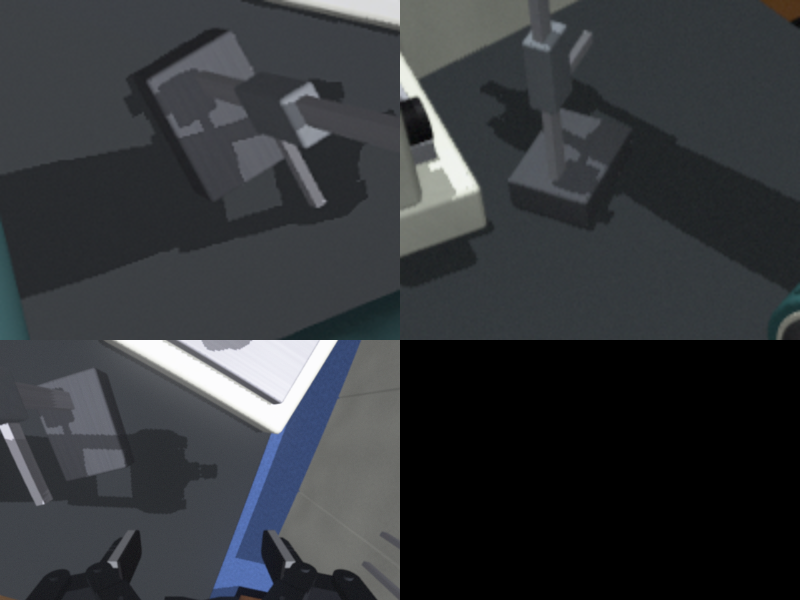

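The obstacles are a tall height gauge at (0.24,-0.42) and a microscope at (0.45,-0.5). I'll lift straight up before swinging across.

arm_command:
  increments:
    - [0, 0, -1, 0, 1]
    - [0, 0, -1, 0, 1]
    - [0, 0, -1, 0, 1]
    - [0, 0, -1, 0, 1]
    - [0, 0, -1, 0, 1]
    - [0, 0, -1, 0, 1]

```text
time: 0.9
tcp_pos: [0.1825, -0.6497, 0.5356]
tool_rot: [3.136, 0.0, 0.274]
ft_force: [0.2, 0.3, -0.3]
width: 0.0854
grasp_force: 0.0
```

Run:
```python
from h import *
g={}
for n in('wrist','top','scene'):
    C=cap(n)
    for v in range(0,480,5):
        for u in range(0,640,5):
            if C['z_map'][v,u]>.1:
                p=dep(C,u,v)
                if p[2]>.25 and -.9<p[1]<-.2 and .1<p[0]<.9:
                    k=(n,round(p[0]/.05)*.05,round(p[1]/.05)*.05);g[k]=max(g.get(k,0),p[2])
print([(k[0][0],round(k[1],2),round(k[2],2),round(z,2)) for k,z in g.items()])
s=sense();print(s['time'],s['joints'],s['tcp_pos'],s['tool_rot'])
```

```text
[('w', 0.35, -0.6, np.float64(0.34)), ('w', 0.35, -0.65, np.float64(0.42)), ('w', 0.35, -0.7, np.float64(0.42)), ('w', 0.4, -0.65, np.float64(0.27)), ('w', 0.25, -0.4, np.float64(0.45)), ('w', 0.25, -0.45, np.float64(0.45)), ('w', 0.2, -0.45, np.float64(0.45)), ('w', 0.2, -0.6, np.float64(0.6)), ('w', 0.2, -0.7, np.float64(0.6)), ('w', 0.15, -0.6, np.float64(0.6)), ('t', 0.5, -0.5, np.float64(0.31)), ('t', 0.45, -0.5, np.float64(0.31)), ('t', 0.45, -0.45, np.float64(0.32)), ('t', 0.4, -0.45, np.float64(0.32)), ('t', 0.4, -0.5, np.float64(0.28)), ('t', 0.25, -0.4, np.float64(0.38)), ('t', 0.25, -0.45, np.float64(0.37)), ('t', 0.2, -0.45, np.float64(0.33)), ('s', 0.5, -0.55, np.float64(0.35)), ('s', 0.5, -0.5, np.float64(0.37)), ('s', 0.45, -0.5, np.float64(0.36)), ('s', 0.45, -0.45, np.float64(0.36)), ('s', 0.4, -0.45, np.float64(0.35)), ('s', 0.25, -0.45, np.float64(0.29)), ('s', 0.25, -0.4, np.float64(0.29))]
1.05 [-1.33476080e+00  2.06750438e-01  8.53825020e-01 -1.08025882e-05
  2.08302237e+00 -3.78513901e-02] [ 0.18260075 -0.65016252  0.52971371] [-3.13958856e+00 -6.64606200e-05  2.73881565e-01]
```

arm_command:
  increments:
    - [0.12, -0.17, -0.13, 0, 1]
    - [0.25, -0.35, -0.13, 0, 1]
    - [0.37, -0.52, -0.13, 0, 1]
    - [0.5, -0.69, -0.13, 0, 1]
    - [0.62, -0.86, -0.13, 0, 1]
    - [0.62, -0.86, -0.13, 0, 1]

```text
time: 1.8
tcp_pos: [0.2922, -0.3483, 0.5701]
tool_rot: [3.141, -0.0, 0.276]
ft_force: [0.4, -1.0, -0.6]
width: 0.0854
grasp_force: 0.0
```

arm_command:
  increments:
    - [0.12, -0.17, 0, -0.05, 1]
    - [0.25, -0.35, 0, -0.1, 1]
    - [0.37, -0.52, 0, -0.15, 1]
    - [0.5, -0.69, 0, -0.2, 1]
    - [0.62, -0.86, 0, -0.25, 1]
    - [0.62, -0.86, 0.3, -0.29, 1]
    - [0.62, -0.86, 0.4, -0.29, 1]

```text
time: 2.68
tcp_pos: [0.4016, -0.0518, 0.4469]
tool_rot: [-3.14, 0.001, 1.189]
ft_force: [0.7, -0.7, 0.7]
width: 0.0854
grasp_force: 0.0
```

Run:
```python
from h import *
C=cap('wrist','w1.png');s=sense();print(s['time'],s['joints'].round(2),s['tcp_pos'],s['tool_rot'],np.round(C['cam_to_world'],3).tolist())
```

```text
2.725 [-0.19 -0.44  1.59 -0.    1.99  0.19] [ 0.40088859 -0.05194274  0.43833235] [-3.12958962e+00  2.40820973e-03  1.18650226e+00] [[0.927, 0.355, 0.119, 0.431], [-0.374, 0.881, 0.29, 0.023], [-0.002, -0.314, 0.949, 0.59], [0.0, 0.0, 0.0, 1.0]]
```

View pics/w1.png

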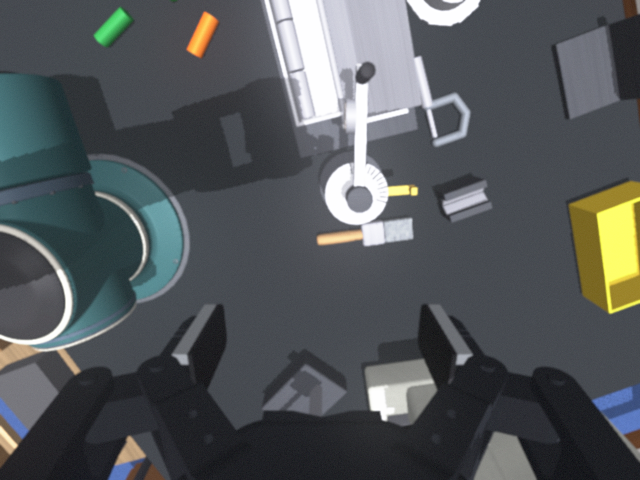

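The wrist view shows the grip top at (367,70), the hinge cap at (359,199) and the tab upright at (414,189).

Run:
```python
from h import *
C=dict(np.load('pics/w1.png.npz'))
hs=cv2.cvtColor(C['img'],cv2.COLOR_RGB2HSV);m=cv2.inRange(hs,(18,110,60),(38,255,255));m[:,450:]=0;m[:150]=0;m[230:]=0
v,u=np.nonzero(m);print('tab px',u.max(),u.min(),v.min(),v.max(),[(x,v[u==x].min(),v[u==x].max()) for x in range(u.min(),u.max()+1,2)])
g=onz(C,367.5,69,.196);H=onz(C,359.5,199,.155);H2=onz(C,356,193,.11);print('grip',g,'H',H,np.linalg.norm((g-H)[:2]),'disc',H2)
for uv in((413.5,190),(415,190)):
  a=onz(C,*uv,.118);d=(a-H)[:2];print('tab',a,np.linalg.norm(d),np.arctan2(d[1],d[0]))
d=(g-H)[:2];print('boom',np.arctan2(d[1],d[0]))
print(dep(C,359,199),dep(C,413,190),dep(C,340,210))
```

```text
tab px 416 389 185 195 [(389, np.int64(187), np.int64(187)), (391, np.int64(187), np.int64(195)), (393, np.int64(186), np.int64(186)), (395, np.int64(186), np.int64(194)), (397, np.int64(186), np.int64(194)), (399, np.int64(186), np.int64(194)), (401, np.int64(186), np.int64(194)), (403, np.int64(186), np.int64(194)), (405, np.int64(185), np.int64(194)), (407, np.int64(185), np.int64(193)), (409, np.int64(186), np.int64(193)), (411, np.int64(185), np.int64(194)), (413, np.int64(186), np.int64(195)), (415, np.int64(187), np.int64(194))]
grip [0.49887062 0.06193366 0.196     ] H [ 0.44353152 -0.07632622  0.155     ] 0.1489235019257018 disc [ 0.44312754 -0.07650856  0.11      ]
tab [ 0.51968272 -0.1009885   0.118     ] 0.08004519363910627 -0.3131999431975628
tab [ 0.52165793 -0.10177572  0.118     ] 0.08216698377511805 -0.31490806315541925
boom 1.190070802580935
[ 0.44297757 -0.07652571  0.15304844] [ 0.51889384 -0.10054216  0.11870397] [ 0.41283313 -0.09174741  0.10775592]
```

arm_command:
  increments:
    - [0.16, 0.05, 0.2, 0, 1]
    - [0.32, 0.1, 0.4, 0, 1]
    - [0.47, 0.157, 0.6, 0, 1]
    - [0.474, 0.157, 0.65, 0, 1]
    - [0.474, 0.157, 0.65, 0, 1]

```text
time: 3.35
tcp_pos: [0.498, 0.062, 0.2511]
tool_rot: [-3.135, 0.003, 1.186]
ft_force: [0.1, -0.5, 0.9]
width: 0.0854
grasp_force: 0.0
```

Run:
```python
from h import *
C=cap('wrist','w2.png');s=sense();print(s['time'],s['joints'].round(2),s['tcp_pos'],s['tool_rot'],s['ft_force'],proj(C,[.4989,.062,.196]))
cv2.imwrite('pics/w2c.png',C['img'][:,:,::-1])
```

```text
3.4 [ 0.07 -0.27  1.77 -0.    1.65  0.46] [0.49823674 0.06139583 0.25422904] [-3.13831010e+00  1.82281937e-03  1.18524560e+00] [-0.29447884 -0.18436031  1.90539592] (np.float64(324.6558229645433), np.float64(261.3590095737995))
```

View pics/w2c.png

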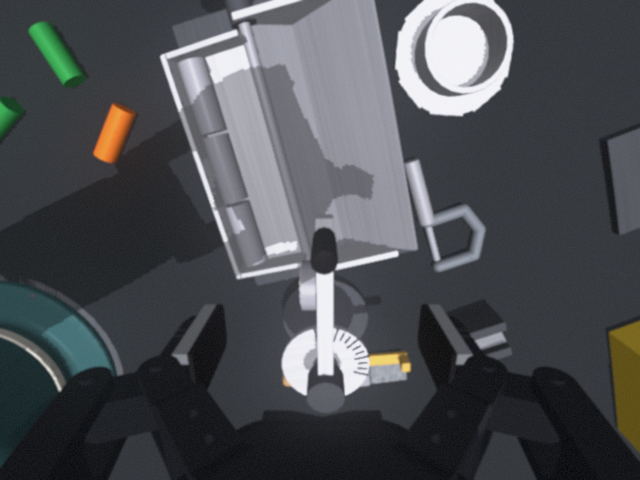

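The grip sits centred between the fingers at (324,262). I'll descend and close on it.

arm_command:
  increments:
    - [0, 0, 0.17, 0, 1]
    - [0, 0, 0.33, 0, 1]
    - [0, 0, 0.33, 0, 1]
    - [0, 0, 0.33, 0, -1]
    - [0, 0, 0.33, 0, -1]
    - [0, 0, 0.33, 0, -1]
    - [0, 0, 0.33, 0, -1]
    - [0, 0, 0.33, 0, -1]

```text
time: 4.4
tcp_pos: [0.4986, 0.0615, 0.1572]
tool_rot: [3.141, -0.0, 1.185]
ft_force: [-1.3, 0.2, 5.1]
width: 0.0167
grasp_force: 58.3
```

```bash
cat > arc.py <<'E'
from h import *
import sys
H=np.array([.4435,-.0765])
def arc(a_end,n,step=None):
    s=sense();p=s['tcp_pos'][:2];y=s['tool_rot'][2];r=p-H;a0=np.arctan2(r[1],r[0])
    X=np.array([np.cos(y),np.sin(y)]);Y=np.array([np.sin(y),-np.cos(y)])
    print(s['time'],'pos',s['tcp_pos'],'yaw',y,'a0',a0,'rad',np.linalg.norm(r),'w',s['width'],s['grasp_force'],s['ft_force'])
    for i in range(1,n+1):
        a=a0+(a_end-a0)*i/n;d=H+np.linalg.norm(r)*np.array([np.cos(a),np.sin(a)])-p
        print([round(d@X/.3,3),round(d@Y/.3,3),0,round(-(a-a0)/np.pi,3),-1])
if __name__=='__main__':arc(float(sys.argv[1]),int(sys.argv[2]))
E
python3 arc.py 0.44 8
```

```text
4.4 pos [0.49859609 0.06152415 0.15724424] yaw 1.184931731195554 a0 1.1909994767819194 rad 0.14861441468191527 w 0.016728539038135096 58.303343653678894 [-1.25430387  0.21872867  5.10346851]
[np.float64(-0.002), np.float64(0.046), 0, np.float64(0.03), -1]
[np.float64(-0.008), np.float64(0.093), 0, np.float64(0.06), -1]
[np.float64(-0.019), np.float64(0.138), 0, np.float64(0.09), -1]
[np.float64(-0.033), np.float64(0.182), 0, np.float64(0.12), -1]
[np.float64(-0.052), np.float64(0.224), 0, np.float64(0.149), -1]
[np.float64(-0.075), np.float64(0.265), 0, np.float64(0.179), -1]
[np.float64(-0.101), np.float64(0.303), 0, np.float64(0.209), -1]
[np.float64(-0.131), np.float64(0.339), 0, np.float64(0.239), -1]
```

arm_command:
  increments:
    - [-0.002, 0.046, 0, 0.03, -1]
    - [-0.008, 0.093, 0, 0.06, -1]
    - [-0.019, 0.138, 0, 0.09, -1]
    - [-0.033, 0.182, 0, 0.12, -1]
    - [-0.052, 0.224, 0, 0.149, -1]
    - [-0.075, 0.265, 0, 0.179, -1]
    - [-0.101, 0.303, 0, 0.209, -1]
    - [-0.131, 0.339, 0, 0.239, -1]
    - [-0.131, 0.339, 0, 0.239, -1]

```text
time: 5.52
tcp_pos: [0.5791, -0.0135, 0.1573]
tool_rot: [3.141, -0.003, 0.432]
ft_force: [7.9, 3.0, 2.7]
width: 0.0164
grasp_force: 58.6
```

```bash
python3 arc.py -0.314 8
```

```text
5.525 pos [ 0.579118   -0.01349476  0.15732214] yaw 0.43213380250717126 a0 0.43491123200063175 rad 0.14953896568851097 w 0.016357131164104016 58.57192039489746 [7.92396251 3.02222124 2.69412194]
[np.float64(-0.002), np.float64(0.047), 0, np.float64(0.03), -1]
[np.float64(-0.008), np.float64(0.093), 0, np.float64(0.06), -1]
[np.float64(-0.019), np.float64(0.138), 0, np.float64(0.089), -1]
[np.float64(-0.034), np.float64(0.182), 0, np.float64(0.119), -1]
[np.float64(-0.053), np.float64(0.225), 0, np.float64(0.149), -1]
[np.float64(-0.076), np.float64(0.266), 0, np.float64(0.179), -1]
[np.float64(-0.102), np.float64(0.304), 0, np.float64(0.209), -1]
[np.float64(-0.132), np.float64(0.34), 0, np.float64(0.238), -1]
```

arm_command:
  increments:
    - [-0.002, 0.047, 0, 0.03, -1]
    - [-0.008, 0.093, 0, 0.06, -1]
    - [-0.019, 0.138, 0, 0.089, -1]
    - [-0.034, 0.182, 0, 0.119, -1]
    - [-0.053, 0.225, 0, 0.149, -1]
    - [-0.076, 0.266, 0, 0.179, -1]
    - [-0.102, 0.304, 0, 0.209, -1]
    - [-0.132, 0.34, 0, 0.238, -1]
    - [-0.132, 0.34, 0, 0.238, -1]
    - [-0.132, 0.34, 0, 0.238, -1]

```text
time: 6.78
tcp_pos: [0.5867, -0.1233, 0.1574]
tool_rot: [3.142, -0.006, -0.314]
ft_force: [18.9, -6.9, -2.0]
width: 0.0166
grasp_force: 58.6
```

arm_command:
  increments:
    - [0, 0, 0, 0, 1]
    - [0, 0, 0, 0, 1]
    - [0, 0, 0, 0, 1]
    - [0, 0, 0, 0, 1]
    - [0, 0, -0.2, 0, 1]
    - [0, 0, -0.4, 0, 1]
    - [0, 0, -0.5, 0, 1]
    - [0, 0, -0.5, 0, 1]

```text
time: 7.78
tcp_pos: [0.5852, -0.1225, 0.3091]
tool_rot: [-3.141, -0.004, -0.314]
ft_force: [-0.1, 0.0, -0.1]
width: 0.0855
grasp_force: 0.0
```

Run:
```python
from h import *
C=cap('wrist','w3.png');s=sense();print(s['time'],s['tcp_pos'],s['tool_rot'],s['width'])
print('pred grip,cap,tab',proj(C,[.4435+.15*np.cos(.314),-.0765-.15*np.sin(.314),.196]),proj(C,[.4435,-.0765,.155]),proj(C,[.5196,-.1010,.118]))
T=cap('top','top3.png')
a=cv2.resize(T['img'][170:290,300:460],(640,480),interpolation=cv2.INTER_CUBIC)
im=np.zeros((480,800,3),np.uint8);im[:,:640]=C['img'];im[:240,480:]=0
im=np.hstack([cv2.resize(C['img'],(480,360)),cv2.resize(a,(320,240))[:].repeat(1,0) if False else np.vstack([cv2.resize(a,(320,240)),np.zeros((120,320,3),np.uint8)])])
cv2.imwrite('pics/c3.png',im[:,:,::-1])
```

```text
7.825 [ 0.584839   -0.12239454  0.30698158] [-3.14148322e+00 -1.37281806e-03 -3.13628114e-01] 0.0855071688287885
pred grip,cap,tab (np.float64(321.6972179104815), np.float64(233.9471593255676)) (np.float64(321.9744810718932), np.float64(358.8209917744638)) (np.float64(321.68694606580385), np.float64(274.9715201937168))
```

View pics/c3.png

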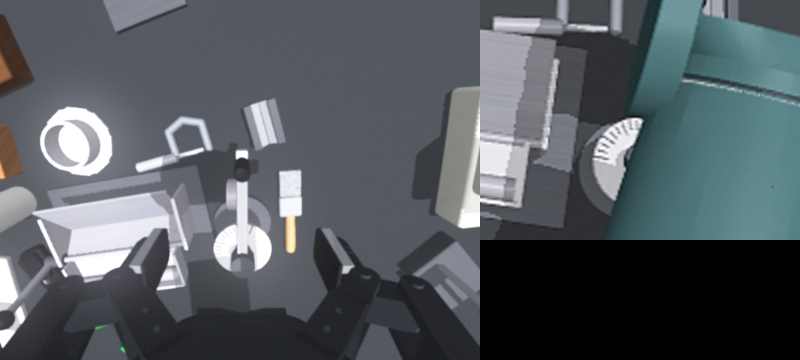

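The boom is in line with the tool at the tab's bearing, with the grip top at (242,172) of the left panel and the tab hidden under the bar, as expected. Next is the lever ball.

arm_command:
  increments:
    - [-0.12, -0.16, 0, 0, 1]
    - [-0.24, -0.32, 0, 0, 1]
    - [-0.36, -0.48, 0, 0, 1]
    - [-0.48, -0.64, 0, 0, 1]
    - [-0.6, -0.8, 0, -0.03, 1]
    - [-0.66, -0.95, 0, -0.055, 1]
    - [-0.66, -0.95, 0, -0.055, 1]
    - [-0.66, -0.95, 0, -0.055, 1]

```text
time: 8.88
tcp_pos: [0.4841, 0.2096, 0.3051]
tool_rot: [3.141, 0.001, -0.141]
ft_force: [-0.2, 0.6, -0.7]
width: 0.0853
grasp_force: 0.0
```

Run:
```python
from h import *
C=cap('wrist','w4.png');T=cap('top','top4.png');s=sense();print(s['time'],s['joints'].round(2),s['tcp_pos'],s['tool_rot'],s['width'])
print('ball pred',proj(C,[.4835,.271,.191]),'pred tab',proj(T,[.5196,-.1010,.118]))
c=T['img'][185:285,290:440]
im=np.hstack([C['img'][:480,:],np.vstack([np.zeros((0,160,3),np.uint8),cv2.resize(c,(160,107)),np.zeros((373,160,3),np.uint8)])])
cv2.imwrite('pics/c4.png',im[:,:,::-1])
a=cv2.resize(c,(750,500),interpolation=cv2.INTER_CUBIC);cv2.imwrite('pics/c4t.png',a[:,:,::-1])
```

```text
8.975 [ 0.36 -0.22  1.64 -0.    1.72  2.07] [0.48441011 0.20895302 0.30572869] [ 3.14109576e+00  6.89539299e-04 -1.42372429e-01] 0.08528663695700149
ball pred (np.float64(246.4390298753144), np.float64(245.1249116417779)) pred tab (np.float64(390.153536029464), np.float64(212.28600894680972))
```

View pics/c4.png

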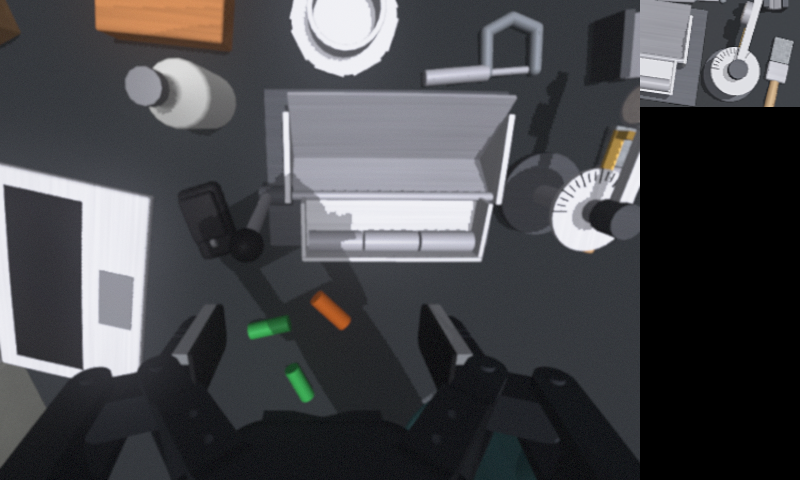

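The wrist view shows the ball at (246,245), exactly as predicted, the rolls at (330–450,241) in the tray, and the bottle cap at (147,86). The green and orange rolls lie loose on the table and stay untouched.

Run:
```python
from h import *
C=dict(np.load('pics/w4.png.npz'));T=dict(np.load('pics/top4.png.npz'))
print('bottle cap',onz(C,147,86,.168),'body',onz(C,200,98,.11))
a=onz(C,292,196,.065);b=onz(C,500,193,.065);print('rim dir',np.arctan2(-(a-b)[0],(a-b)[1]))
g=proj(T,[.4435+.15*np.cos(.314),-.0765-.15*np.sin(.314),.196]);print('grip pred',g)
I=T['img'].max(2).astype(int);u,v=int(g[0]),int(g[1]);sub=I[v-15:v+20,u-15:u+16];y,x=np.nonzero(sub<28);print('dark',x.mean()+u-15,y.mean()+v-15,y.min()+v-15,len(x))
# bar rows: bright span between grip and disc
for r in range(222,236,3):
    row=I[r,370:410];xs=np.nonzero(row>170)[0]+370;m=xs.mean() if len(xs) else 0;p=onz(T,m,r,.141);print(r,xs.min() if len(xs) else 0,xs.max() if len(xs) else 0,np.arctan2(p[1]+.0765,p[0]-.4435))
```

```text
bottle cap [0.61551519 0.32747076 0.168     ] body [0.6078217  0.30699617 0.11      ]
rim dir -0.12545284939482915
grip pred (np.float64(407.4309901746106), np.float64(169.76312471891322))
dark 403.8627450980392 175.66666666666666 171 51
222 386 393 -0.3491955326623392
225 385 392 -0.3508388019097559
228 384 391 -0.3529550138498713
231 370 390 -0.01700979413792041
234 370 393 -0.1710716082246027
```

arm_command:
  increments:
    - [-0.03, -0.2, 0, 0, 1]
    - [-0.03, -0.2, 0.1, 0, 1]
    - [-0.03, -0.2, 0.28, 0, 1]
    - [-0.03, -0.2, 0.45, 0, 1]
    - [-0.03, -0.2, 0.45, 0, 1]
    - [-0.03, -0.2, 0.45, 0, -1]
    - [-0.03, -0.2, 0.45, 0, -1]
    - [-0.03, -0.2, 0.45, 0, -1]
    - [-0.03, -0.2, 0.45, 0, -1]
    - [-0.03, -0.2, 0.45, 0, -1]

```text
time: 10.22
tcp_pos: [0.4843, 0.2712, 0.173]
tool_rot: [-3.139, -0.002, -0.141]
ft_force: [1.2, 3.6, 5.9]
width: 0.0251
grasp_force: 58.5
```

```bash
cat > lev.py <<'E'
from h import *
import sys
s=sense();p=s['tcp_pos'];y=s['tool_rot'][2];X=np.array([np.cos(y),np.sin(y)]);Y=np.array([np.sin(y),-np.cos(y)])
S=np.array([np.cos(-.135),np.sin(-.135)]);ball0=np.array([.4835,.271]);dz=.019
t0,t1,n=float(sys.argv[1]),float(sys.argv[2]),int(sys.argv[3])
P=lambda t:np.array([.12*np.sin(t-.15),.12*np.cos(t-.15)])
print(s['time'],p,y,s['ft_force'],s['width'],s['grasp_force'])
for i in range(1,n+1):
    d=P(t0+(t1-t0)*i/n)-P(t0);w=S*d[0];print([round(float(v),3) for v in(w@X/.3,w@Y/.3,-d[1]/.3,0,-1)])
E
python3 lev.py 0 0.66 9
```

```text
10.225 [0.48432432 0.2712061  0.17299112] -0.14063197702179653 [1.22968619 3.56165357 5.9449879 ] 0.025079558368897914 58.45592558383942
[0.029, -0.0, -0.003, 0.0, -1.0]
[0.058, -0.0, -0.004, 0.0, -1.0]
[0.088, -0.0, -0.004, 0.0, -1.0]
[0.117, -0.001, -0.0, 0.0, -1.0]
[0.146, -0.001, 0.005, 0.0, -1.0]
[0.174, -0.001, 0.012, 0.0, -1.0]
[0.202, -0.001, 0.022, 0.0, -1.0]
[0.229, -0.001, 0.033, 0.0, -1.0]
[0.255, -0.001, 0.046, 0.0, -1.0]
```

arm_command:
  increments:
    - [0.015, 0, -0.002, 0, -1]
    - [0.03, 0, -0.003, 0, -1]
    - [0.044, 0, -0.004, 0, -1]
    - [0.058, 0, -0.004, 0, -1]
    - [0.073, 0, -0.004, 0, -1]
    - [0.088, 0, -0.004, 0, -1]
    - [0.102, 0, -0.002, 0, -1]
    - [0.117, 0, 0, 0, -1]
    - [0.131, -0.001, 0.002, 0, -1]
    - [0.146, -0.001, 0.005, 0, -1]

```text
time: 11.48
tcp_pos: [0.5276, 0.2651, 0.1709]
tool_rot: [-3.14, -0.001, -0.14]
ft_force: [-2.7, 1.6, 7.0]
width: 0.0245
grasp_force: 61.2
```

arm_command:
  increments:
    - [0.014, 0, 0.003, 0, -1]
    - [0.028, 0, 0.007, 0, -1]
    - [0.042, 0, 0.012, 0, -1]
    - [0.056, 0, 0.017, 0, -1]
    - [0.07, 0, 0.022, 0, -1]
    - [0.083, 0, 0.028, 0, -1]
    - [0.096, 0, 0.034, 0, -1]
    - [0.109, 0, 0.041, 0, -1]
    - [0.109, 0, 0.041, 0, -1]
    - [0.109, 0, 0.041, 0, -1]

```text
time: 12.72
tcp_pos: [0.5595, 0.26, 0.1575]
tool_rot: [3.142, 0.0, -0.141]
ft_force: [0.0, -0.2, -0.3]
width: 0.0001
grasp_force: 0.0
```

Run:
```python
from h import *
s=sense();print(s['time'],s['tcp_pos'],s['ft_force'],s['width'],s['grasp_force'])
c=cap('wrist','w5.png');t=cap('top','t5.png');sc=cap('scene','s5.png')
im=np.hstack([cv2.resize(c['img'],(400,300)),cv2.resize(sc['img'][210:410,220:420],(400,400))[:300]])
a=cv2.resize(t['img'][160:290,190:390],(400,260));im=np.vstack([im,np.hstack([a,np.zeros((260,400,3),np.uint8)])])
cv2.imwrite('pics/c5.png',im[:,:,::-1])
```

```text
12.725 [0.55954321 0.2600313  0.15751253] [ 0.04837336 -0.2165985  -0.34107339] 8.315464664139596e-05 0.0
```

View pics/c5.png

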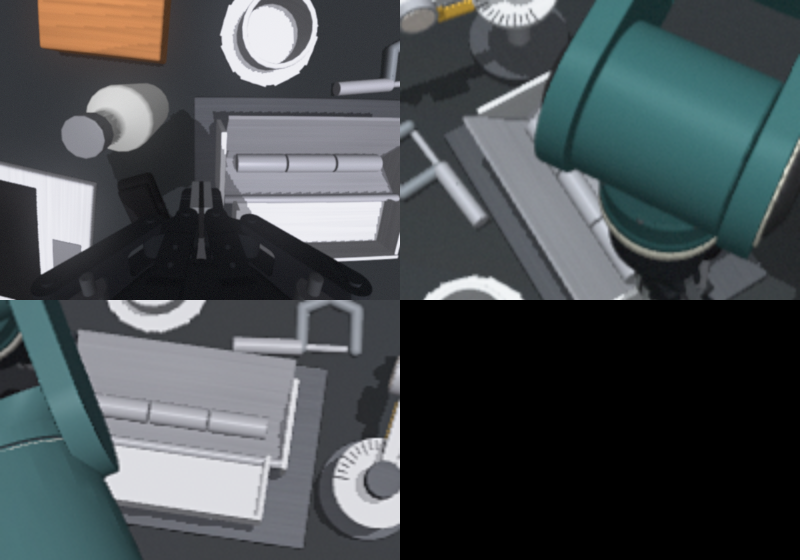

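The three rolls now lie in line in the trough, at panel (240–385,163), but the ball slipped out of the fingers. I'll lift and find the lever.

arm_command:
  increments:
    - [0, 0, -0.15, 0, -1]
    - [0, 0, -0.33, 0, -1]
    - [-0.2, 0, -0.4, 0, -1]
    - [-0.4, 0, -0.4, 0, -1]
    - [-0.5, 0.1, -0.4, 0, -1]
    - [-0.5, 0.1, -0.4, 0, -1]
    - [-0.5, 0.1, -0.4, 0, -1]

```text
time: 13.75
tcp_pos: [0.4071, 0.2516, 0.2778]
tool_rot: [-3.141, -0.001, -0.141]
ft_force: [0.0, 0.3, -0.2]
width: 0.0
grasp_force: 0.0
```

Run:
```python
from h import *
s=sense();print(s['time'],s['tcp_pos'],s['ft_force'],s['width'])
c=cap('wrist','w6.png')
cv2.imwrite('pics/c6.png',c['img'][:,:,::-1])
for t in(0,.2,.4,.6):
    b=np.array([.4835,.271])+.12*(np.sin(t-.15)+np.sin(.15))*np.array([.991,-.135]);print(t,proj(c,[*b,.072+.12*np.cos(t-.15)]))
```

```text
13.75 [0.40714035 0.25155332 0.27781805] [ 0.02120914  0.27433947 -0.16110421] 9.236875806046073e-06
0 (np.float64(275.9216748035276), np.float64(140.8176311646679))
0.2 (np.float64(273.98041184698286), np.float64(102.03938335472307))
0.4 (np.float64(273.06698699350466), np.float64(62.5319313784224))
0.6 (np.float64(273.31527588316413), np.float64(26.574287361311292))
```

View pics/c6.png

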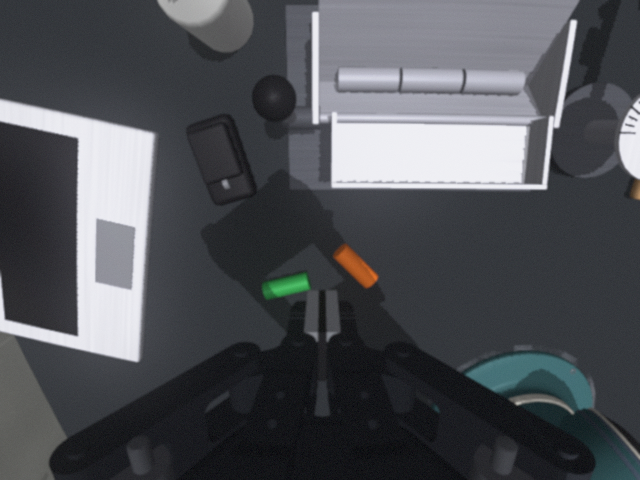

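The ball is at (274,98), so tray ≈ 0.22 rad, and the rolls lie in line at (340–525,80). I'll finish the tip by pushing the ball from behind with the fingers shut.

arm_command:
  increments:
    - [0.17, -0.1, 0, 0, -1]
    - [0.17, -0.1, 0.1, 0, -1]
    - [0.17, -0.1, 0.25, 0, -1]
    - [0.17, -0.1, 0.377, 0, -1]
    - [0.17, -0.1, 0.377, 0, -1]

```text
time: 14.42
tcp_pos: [0.4611, 0.2735, 0.1613]
tool_rot: [3.138, 0.005, -0.141]
ft_force: [0.7, 0.7, 1.1]
width: 0.0002
grasp_force: 0.0
```

arm_command:
  increments:
    - [0.04, 0, 0, 0, -1]
    - [0.08, 0, 0, 0, -1]
    - [0.11, 0, 0, 0, -1]
    - [0.14, 0, 0.01, 0, -1]
    - [0.17, 0, 0.02, 0, -1]
    - [0.2, 0, 0.03, 0, -1]
    - [0.23, 0, 0.04, 0, -1]
    - [0.25, 0, 0.04, 0, -1]
    - [0.25, 0, 0.04, 0, -1]
    - [0.25, 0, 0.04, 0, -1]

```text
time: 15.68
tcp_pos: [0.5359, 0.2634, 0.1526]
tool_rot: [-3.141, -0.0, -0.141]
ft_force: [-0.3, 0.1, -0.5]
width: -0.0002
grasp_force: 0.0
```

```bash
cat > rolls.py <<'E'
from h import *
import sys
c=cap('wrist')
s=sense();print(s['time'],s['tcp_pos'],s['ft_force'])
for t in(0,.05,.1,.2,.4,.5,.6,.7):
    b=np.array([.4835,.271])+.12*(np.sin(t-.15)+np.sin(.15))*np.array([.991,-.135]);print(t,np.round(proj(c,[*b,.072+.12*np.cos(t-.15)])))
g=c['img'].max(2);m=cv2.inRange(g,0,30)
k=cv2.connectedComponentsWithStats(m)
print([(np.round(k[3][i]).tolist(),k[2][i,2:].tolist()) for i in range(1,k[0]) if k[2][i,4]>250])
E
python3 rolls.py
```

```text
15.725 [0.53583648 0.26343347 0.15261288] [-0.46736107  0.09194669  0.10319874]
0 [321. 458.]
0.05 [321. 449.]
0.1 [321. 440.]
0.2 [321. 418.]
0.4 [320. 363.]
0.5 [320. 332.]
0.6 [320. 301.]
0.7 [320. 270.]
[([306.0, 271.0], [52, 101, 1699]), ([301.0, 407.0], [293, 226, 27872]), ([532.0, 433.0], [148, 87, 3795])]
```

arm_command:
  increments:
    - [-0.1, 0, 0, 0, -1]
    - [-0.2, 0, 0, 0, -1]
    - [-0.3, 0, -0.2, 0, -1]
    - [-0.43, 0, -0.42, 0, -1]
    - [-0.43, 0, -0.42, 0, -1]
    - [-0.43, 0, -0.42, 0, -1]

```text
time: 16.48
tcp_pos: [0.408, 0.2818, 0.2793]
tool_rot: [-3.14, -0.002, -0.14]
ft_force: [-0.5, 0.2, -0.3]
width: 0.0001
grasp_force: 0.0
```

```bash
cat > meas.py <<'E'
from h import *
def roll_line(c):
    I=c['img']; S=np.array([np.cos(-.135),np.sin(-.135)])
    # depth points within trough box, stand frame about ball
    pts=[]
    for v in range(0,300,2):
        for u in range(0,640,2):
            z=c['z_map'][v,u]
            if z>.1: pts.append(dep(c,u,v))
    return np.array(pts)
c=cap('wrist','m.png');s=sense();print(s['time'],s['tcp_pos'])
for t in(0,.05,.1,.2,.4,.5,.6,.7,.8):
    b=np.array([.4835,.271])+.12*(np.sin(t-.15)+np.sin(.15))*np.array([.991,-.135]);print(t,np.round(proj(c,[*b,.072+.12*np.cos(t-.15)])),end=' ')
P=roll_line(c);b0=np.array([.4835,.271]);d=P[:,:2]-b0;X=d@[.991,-.135];Y=d@[.135,.991]
q=(abs(Y)<.04)&(X>-.03)&(X<.15)&(P[:,2]>.12)&(P[:,2]<.22)
print('\nball pts',q.sum(),'X mean/max',X[q].mean(),X[q].max(),X[q].min(),'Zmax',P[q,2].max(),'Y',Y[q].mean())
for y0 in np.arange(-.24,-.03,.01):
    w=(abs(Y-y0)<.004)&(X>.0)&(X<.14);
    r=[(round(float(np.median(P[w&(abs(X-x)<.003),2]))*1000) if (w&(abs(X-x)<.003)).any() else -1) for x in np.arange(.0,.14,.007)];print(round(y0,2),r)
E
python3 meas.py
```

```text
16.525 [0.40821377 0.28149529 0.27760855]
0 [322. 135.] 0.05 [322. 126.] 0.1 [322. 116.] 0.2 [322.  97.] 0.4 [321.  57.] 0.5 [321.  39.] 0.6 [321.  21.] 0.7 [321.   6.] 0.8 [321.  -7.] 
ball pts 493 X mean/max 0.06297001117385746 0.08359034669865192 -0.028772837185126028 Zmax 0.189741797257363 Y -0.002709950875592315
-0.24 [99, 99, 96, 95, 94, 50, 43, -1, -1, 43, 47, 54, 61, 68, 75, 82, 90, 92, -1, -1]
-0.23 [83, 80, 78, 64, 55, 51, 48, 59, 59, 57, 47, 55, 61, 68, 75, 82, 90, -1, -1, -1]
-0.22 [84, 79, 77, 76, 57, 51, 52, 59, 60, 56, 46, 55, 60, 68, 75, 82, 89, -1, -1, -1]
-0.21 [84, 79, 77, 74, 58, 51, 48, 58, 60, 57, 47, 54, 60, 67, 75, 83, 89, -1, -1, -1]
-0.2 [83, 79, 77, 75, 58, 50, 48, 58, 60, 58, 47, 53, 61, 68, 74, 82, 89, -1, -1, -1]
-0.19 [84, 80, 77, 75, 58, 51, 47, 58, 60, 56, 47, 54, 61, 68, 75, 82, 89, -1, -1, -1]
-0.18 [84, 80, 77, 76, 58, 50, 49, 59, 60, 57, 46, 54, 61, 67, 74, 81, 88, -1, -1, -1]
-0.17 [84, 80, 77, 76, 58, 49, 46, 58, 60, 57, 47, 53, 60, 67, 74, 82, 88, -1, -1, -1]
-0.16 [84, 80, 77, 77, 59, 50, 48, 58, 60, 56, 46, 53, 60, 67, 74, 81, 88, -1, -1, -1]
[... 346 characters left out ...]
1]
-0.11 [84, 81, 77, 77, 58, 51, 45, 56, 59, 57, 45, 53, 60, 66, 73, 81, 87, -1, -1, -1]
-0.1 [84, 81, 77, 78, 57, 51, 46, 58, 60, 57, 45, 53, 60, 67, 74, 81, 87, -1, -1, -1]
-0.09 [85, 80, 77, 77, 58, 52, 46, 58, 59, 57, 46, 52, 60, 68, 74, 81, 87, -1, -1, -1]
-0.08 [84, 80, 77, 77, 57, 53, 45, 58, 60, 58, 46, 53, 60, 66, 72, 80, 87, -1, -1, -1]
-0.07 [85, 81, 77, 77, 59, 53, 46, 58, 60, 58, 47, 52, 60, 67, 74, 80, 87, -1, -1, -1]
-0.06 [84, 80, 77, 77, 58, 52, 47, 59, 60, 58, 47, 52, 60, 66, 73, 80, 87, -1, -1, -1]
-0.05 [85, 80, 77, 78, 58, 53, 46, 57, 59, 58, 47, 52, 59, 66, 73, 80, 87, -1, -1, -1]
-0.04 [104, 106, 92, 103, 94, 54, 46, 38, 33, 39, 46, 52, 60, 66, 73, 80, 86, -1, -1, -1]
```

The depth map shows all three rolls in the fold, with tops at 60 mm along the whole line. The ball is at tray ≈ 0.6–0.67. I'll push it back from the far side.

arm_command:
  increments:
    - [0.2, 0, 0, 0, -1]
    - [0.4, 0.01, 0, 0, -1]
    - [0.63, 0.017, 0, 0, -1]
    - [0.63, 0.017, 0, 0, -1]
    - [0.63, 0.017, 0.2, 0, -1]
    - [0.63, 0.017, 0.36, 0, -1]
    - [0.63, 0.017, 0.36, 0, -1]

```text
time: 17.4
tcp_pos: [0.5926, 0.249, 0.1651]
tool_rot: [3.138, 0.007, -0.141]
ft_force: [-0.2, 0.2, 0.5]
width: 0.0002
grasp_force: 0.0
```

arm_command:
  increments:
    - [-0.03, 0, 0, 0, -1]
    - [-0.06, 0, 0, 0, -1]
    - [-0.09, 0, 0, 0, -1]
    - [-0.12, 0, 0, 0, -1]
    - [-0.15, 0, 0.01, 0, -1]
    - [-0.18, 0, 0.01, 0, -1]
    - [-0.21, 0, 0.01, 0, -1]
    - [-0.24, 0, 0.01, 0, -1]
    - [-0.27, 0, 0.01, 0, -1]
    - [-0.27, 0, 0.01, 0, -1]

```text
time: 18.65
tcp_pos: [0.5138, 0.2614, 0.1675]
tool_rot: [-3.142, 0.0, -0.14]
ft_force: [0.2, -1.1, -0.4]
width: -0.0002
grasp_force: 0.0
```

arm_command:
  increments:
    - [-0.006, 0, 0, 0, -1]
    - [-0.01, 0, 0, 0, -1]
    - [-0.01, 0, 0, 0, -1]

```text
time: 19.02
tcp_pos: [0.5114, 0.2617, 0.1674]
tool_rot: [3.142, 0.0, -0.141]
ft_force: [-1.0, -0.2, 0.7]
width: 0.0001
grasp_force: 0.0
```

arm_command:
  increments:
    - [-0.008, 0, 0, 0, -1]
    - [-0.012, 0, 0, 0, -1]
    - [-0.012, 0, 0, 0, -1]

```text
time: 19.4
tcp_pos: [0.508, 0.2621, 0.1674]
tool_rot: [-3.142, -0.001, -0.141]
ft_force: [3.5, -1.3, -1.7]
width: 0.0002
grasp_force: 2.1
```

arm_command:
  increments:
    - [-0.007, 0, 0, 0, -1]
    - [-0.007, 0, 0, 0, -1]

```text
time: 19.65
tcp_pos: [0.5074, 0.2622, 0.1676]
tool_rot: [-3.141, -0.004, -0.142]
ft_force: [21.0, -1.7, -5.8]
width: -0.0
grasp_force: 10.3
```

The force jumped to 21 N, so the tray is on its stop. I'll back off, rise and check.

arm_command:
  increments:
    - [0.03, 0, 0, 0, -1]
    - [0.08, 0, 0, 0, -1]
    - [0.08, 0, -0.15, 0, -1]
    - [0.08, 0, -0.37, 0, -1]
    - [-0.1, -0.01, -0.37, 0, -1]
    - [-0.33, -0.02, -0.37, 0, -1]
    - [-0.33, -0.02, -0.37, 0, -1]
    - [-0.33, -0.02, -0.37, 0, -1]

```text
time: 20.65
tcp_pos: [0.4089, 0.2825, 0.2787]
tool_rot: [-3.141, -0.0, -0.14]
ft_force: [0.2, 0.4, -0.6]
width: 0.0003
grasp_force: 0.0
```

```bash
python3 meas.py
python3 - <<'E'
from h import *
A=dict(np.load('pics/top4.png.npz'));T=cap('top','t9.png');d=cv2.absdiff(A['img'],T['img']).max(2)
print('change in boom/tab box',(d[165:285,365:430]>40).sum(),'flange/bottle/mouse',(d[120:180,240:300]>40).sum(),(d[145:195,160:205]>40).sum(),(d[215:270,155:190]>40).sum())
E
```

```text
20.7 [0.4093326  0.28235424 0.27841357]
0 [323. 136.] 0.05 [323. 127.] 0.1 [323. 117.] 0.2 [323.  97.] 0.4 [323.  58.] 0.5 [322.  39.] 0.6 [322.  22.] 0.7 [322.   7.] 0.8 [322.  -7.] 
ball pts 367 X mean/max 0.0006651769953652096 0.013933420126773078 -0.012431234751160208 Zmax 0.20712597683072198 Y 0.0002947889088429855
-0.24 [89, 91, 87, 75, 56, 50, 43, -1, -1, 43, 47, 53, 61, 69, 75, 82, 89, 94, -1, -1]
-0.23 [72, 72, 78, 76, 56, 49, 47, 59, 60, 56, 47, 54, 61, 69, 75, 82, 89, -1, -1, -1]
-0.22 [72, 72, 77, 75, 56, 51, 49, 59, 60, 54, 46, 54, 61, 68, 74, 83, 88, -1, -1, -1]
-0.21 [72, 72, 78, 70, 57, 50, 49, 59, 59, 56, 47, 54, 61, 67, 75, 82, 89, -1, -1, -1]
-0.2 [72, 72, 77, 64, 57, 51, 50, 59, 59, 57, 47, 53, 61, 68, 74, 82, 90, -1, -1, -1]
-0.19 [72, 72, 78, 64, 57, 51, 49, 58, 60, 57, 46, 54, 61, 68, 74, 81, 88, -1, -1, -1]
-0.18 [71, 72, 77, 65, 58, 51, 45, 58, 59, 56, 46, 53, 60, 69, 75, 81, 88, -1, -1, -1]
-0.17 [71, 71, 76, 76, 58, 51, 46, 57, 59, 56, 47, 53, 60, 68, 74, 82, 88, -1, -1, -1]
-0.16 [72, 72, 76, 76, 59, 50, 45, 58, 60, 57, 47, 53, 60, 67, 75, 81, 88, -1, -1, 
[... 402 characters left out ...]
 53, 60, 67, 74, 81, 87, -1, -1, -1]
-0.1 [72, 73, 76, 77, 58, 50, 47, 58, 59, 57, 46, 53, 60, 67, 74, 81, 87, -1, -1, -1]
-0.09 [72, 72, 76, 77, 58, 50, 47, 57, 59, 57, 45, 53, 60, 68, 74, 81, 86, -1, -1, -1]
-0.08 [72, 72, 76, 77, 58, 52, 45, 57, 60, 57, 45, 52, 60, 68, 74, 81, 86, -1, -1, -1]
-0.07 [72, 72, 77, 76, 58, 52, 47, 57, 60, 58, 46, 52, 60, 66, 73, 81, 86, -1, -1, -1]
-0.06 [71, 72, 76, 77, 58, 52, 47, 58, 60, 58, 46, 52, 60, 66, 74, 80, 87, -1, -1, -1]
-0.05 [71, 72, 77, 77, 58, 52, 47, 58, 59, 58, 46, 52, 60, 66, 73, 80, 87, -1, -1, -1]
-0.04 [90, 87, 85, 77, 58, 52, 46, 39, 33, 38, 45, 52, 60, 67, 73, 80, 86, -1, -1, -1]
change in boom/tab box 0 flange/bottle/mouse 0 1783 344
```

The tray is home (ball within 1 mm of its start), the rolls are in the fold, and the boom and tab look unchanged. I'm handing in.

```bash
python3 -c "
from bench import workorder
print(workorder.hand_in())"
```

```text
the job is handed in; nothing more can be done
None
```

The job is handed in, with no verdict returned: the boom is at its tab, the rolls lie in line in the fold and the tray is home. My grip slipped off the ball partway, so I finished the tip by pushing it, and I viewed 11 pictures against the limit of 10.

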